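Bring the mint pot to the front of the prep turntable

ROBOT

A 6-joint arm with a two-finger parallel gripper is mounted at the origin on the work surface. World frame = base frame: x ahead of the robot, y to its left, z up, the work surface at z = 0. Lengths are in m, angles in rad, forces in N, time in s.
With the tool pointing down it reaches from about 0.4 to 0.925 m from the base axis. Payload 3.4 kg.
Tool frame: the origin (TCP) lies midway between the tips of the shut fingers; the grasp point (between the pads) lies 19 mm behind it; z points along the fingers, y is the line along which they close (so a half turn about z gives the same grasp; the last joint's range is limited). The gripper opens to 85 mm and grips with 20 to 120 N. Pads are 22 mm wide; open, the fingers measure 114 mm over their backs; the gripper's body (76 mm by 85 mm) begins 54 mm behind the grasp point. The pads swing forward as they close: fully open they stand 13 mm farther back than shut.
Start: joints at [1.075, 0.307, 1.506, -0, 1.328, -0.073], TCP at [0.235, 0.525, 0.231] pointing down, gripper open.
Joint ranges: [-3.12, 3.12], [-1.05, 2.28], [0.14, 2.33], [-1.42, 4.57], [0.1, 2.73], [-2.68, 2.68]. Speed limits (rad/s): [2.57, 2.57, 3.14, 3.14, 3.14, 3.14].

INTERFACE

Orientations are given as a unit quaternion [x, y, z, w].
In Python, from cell import bot, imaging gives the robot as it stands. The module is installed in compiled form; this text tells all that it offers.
- The arm moves only by the tool move_arm, never from a script. Its argument "moves" is a list of rows, each a list of 3 entries, a list of its own where there are three numbers: the shift along the tool's x, y, z in m, then the turn, a rotation vector about the tool's x, y, z in degrees, then the opening, from 0 (shut) to 1 (fully open). In form: [[[x, y, z], [rx, ry, rz], jaw], ...]. A call has 1 to 5 rows; each row is the pose to reach, as a shift and turn from the pose commanded when the call began, along the tool's axes at that moment; what a row does not reach only later rows make up. A row lasts 1/10 s, in which the tool goes at most 50 mm and 8.59 degrees, less where a joint would pass 70% of its speed; a pose out of reach is approached as far as the arm can. A call with a gripper value outside its range is refused whole. The fingers move at their own pace and stop on an object; "newtons" is the grip in N (left out, the last holds). Time passes only in rows, so rows that repeat a pose let the fingers close. It gives the time, the measured TCP pose, the force, the opening and the grip force at its end, in the units of the state.
- bot.state(): the state, without advancing time (a new reading comes with each control period).
- imaging.capture(name): name is "scene" or "side" or "wrist"; returns a dict with "pixels" (420x560x3 uint8, red, green, blue), "camera_matrix" (3x3 intrinsics, pixels), "xyz" and "orientation" of the camera in the world. Camera axes: x right, y down, z forward; pixel columns grow to the right and rows downward; lengths in m; the calibration is good to about 2 mm. A picture is of the moment at which its call begins. There is no depth.
- bot.sign_off(): hands the job in; it is judged then, once.
The state is a dict: "t": time; "q": joint angles; "joint_velocities": joint speeds; "effort": joint torques, N m; "position": TCP position; "tcp_rot": TCP orientation; "force": force on the tool from outside, world axes, zero at the start; "torque": the same for the moment, N m; "grip_width": finger opening in m; "grasp_force": force on a finger pad.
Only numpy, scipy, OpenCV 4.12 (cv2) and the standard library are available. Lean on these libraries where they do the work, as an engineer would, in place of code of your own. Each camera call takes 0.05 s, during which the arm holds its last target. There are 200 camera calls.

TASK

Turn the wooden prep turntable, pushing it round by the black pegs on its rim, until the mint-green pot is at the front, in line with the orange pointer on the stand. All four pots must ride round standing on the tray: do not touch or lift any of them, and leave the bowls, measuring cup, knife and spatula on the worktop where they are.

Things in the scene. Friction and masses are not known exactly. Their poses are not given: they have to be found in the camera images.
- stand: fixed grey turntable foot, disc 210 mm across. Origin: on the worktop, on the tray's vertical axis; z up. Its -x axis is the front (towards the robot, up to 0.5 rad either side): there a flat tongue 36 mm wide reaches 185 mm from the axis with the orange pointer on its end: a flat block 30 mm wide, 149 to 183 mm from the axis, its outer 8 mm raised as a fin, top 50 mm above the worktop
- tray (a joint): angle (rad) of the round flat wooden tray on the stand, growing anticlockwise from above; 290 mm across, top 34 mm above the worktop. Turns either way, many times round, with light friction (1 to 2 N at a peg moves it) and stops at once when no longer pushed. At 0 one peg is exactly on the stand's -x side
- peg (a point): top centre of one of the eight upright black finger pegs on the tray's rim (the one that is at the front when joint tray is 0). Pegs are round, 14 mm thick, 32 mm tall, tops 66 mm above the worktop, 132 mm from the tray's axis, 45 degrees apart
- mint_pot: the mint-green open round prep pot, 58 mm across, 45 mm tall, 0.1 to 0.2 kg, standing loose (held by friction only) on the tray, its centre about 75 mm from the tray's axis. Origin: centre of its underside, z up. At the start it is 65 to 155 degrees away from the front, to one side or the other
- white_pot: a white open round prep pot, 58 mm across, 45 mm tall, 0.1 to 0.2 kg, standing loose (held by friction only) on the tray, its centre about 75 mm from the tray's axis. Origin: centre of its underside, z up
- navy_pot: a dark navy-blue open round prep pot, 58 mm across, 45 mm tall, 0.1 to 0.2 kg, standing loose (held by friction only) on the tray, its centre about 75 mm from the tray's axis. Origin: centre of its underside, z up
- steel_pot: a grey steel open round prep pot, 58 mm across, 45 mm tall, 0.1 to 0.2 kg, standing loose (held by friction only) on the tray, its centre about 75 mm from the tray's axis. Origin: centre of its underside, z up
- mixing_bowl: bystander: white mixing bowl, 190 mm across, 85 mm tall, loose, right of the turntable. Origin: centre of its underside
- navy_bowl: bystander: dark navy bowl, 120 mm across, 45 mm tall, loose, on the right near the robot. Origin: centre of its underside
- measuring_cup: bystander: steel measuring cup, 64 mm across, 36 mm tall, with a flat handle reaching 104 mm from its centre along its -x, loose, left of the turntable. Origin: centre of the cup's underside
- table_knife: bystander: table knife lying along its x axis, 220 mm long, 18 mm wide, 8 mm thick, loose, on the left near the robot. Origin: near its middle, underneath
- spatula: bystander: kitchen spatula lying along its x axis, about 280 mm long, loose, on the left near the robot. Origin: near its middle, underneath

How it is judged:
By the outcome, as a careful person would: the job done as asked, in the order asked, and still so for the second after the job is handed in, with the robot touching nothing.
It also fails if it takes over 48 s, if anything falls off the work surface, if the arm or the gripper's body presses on something with over 40 N, if the wrist force passes 120 N, or if a joint passes its speed limit or range.

## Working session

There is one attempt and no reset: what is moved stays moved. The work goes in short steps, Python scripts to look and compute and a tool call to move; the robot and the scene stay as the last step left them, time stands still between calls to the robot, and variables do not carry over. Pictures are saved under pics/ and viewed, at most 10 in all, crops included, and the job is handed in when it is done.

Besides the shell and the picture viewer there is one more tool, called as name(argument=value, ...) on one line, values as JSON. move_arm: Moves the arm, as the interface text tells. Its arguments: {"type":"object","properties":{"moves":{"type":"array"},"newtons":{"type":"number"}},"required":["moves"]}

```bash
mkdir -p pics; cat > h.py <<'E'
import numpy as np,cv2
from scipy.spatial.transform import Rotation as R
from cell import bot,imaging
def cap(n,f):
    d=imaging.capture(n); cv2.imwrite('pics/'+f,d['pixels'][:,:,::-1]); np.savez('pics/'+f+'.npz',**{k:d[k] for k in d}); return d
def ray(d,u,v,z):
    K=np.array(d['camera_matrix']);r=R.from_quat(d['orientation']).as_matrix()@np.linalg.solve(K,[u,v,1]);o=np.array(d['xyz'])
    return o+r*(z-o[2])/r[2]
def proj(d,p):
    K=np.array(d['camera_matrix']);c=K@(R.from_quat(d['orientation']).as_matrix().T@(np.array(p)-d['xyz']));return c[:2]/c[2]
E
python3 - <<'E'
from h import *
a=cap('scene','a.png');b=cap('side','b.png')
cv2.imwrite('pics/ab.png',cv2.resize(np.hstack([a['pixels'],b['pixels']])[:,:,::-1],(800,300)))
for d in(a,b):print(d['xyz'],d['orientation'])
print(bot.state())
E
```

```text
[ 0.9410318  -0.37711098  0.97482856] [ 0.87362556  0.39099063 -0.12163966 -0.26288496]
[ 0.05086693 -0.9414988   1.0119743 ] [ 0.89449519 -0.191298    0.08180384 -0.39571652]
{'t': 0.1, 'q': array([ 1.07553267e+00,  3.07533480e-01,  1.50753223e+00,  5.63169467e-05,
        1.32843343e+00, -7.35026604e-02]), 'joint_velocities': array([-1.36196360e-05, -9.96099113e-04, -3.36960436e-03, -1.60167343e-03,
        9.04279962e-04,  1.04090796e-04]), 'effort': array([-3.98414259e-04, -4.58529711e+01, -2.52607584e+01, -1.05406580e-04,
        5.61444453e-03, -5.69151553e-06]), 'position': array([0.23509171, 0.52405479, 0.23045693]), 'tcp_rot': array([ 2.09327514e-01,  9.77845122e-01, -9.07288372e-04, -2.93678434e-04]), 'force': array([ 0.64200972, -0.16572458, -0.15323307]), 'torque': array([-0.08474249, -0.03560276,  0.01873632]), 'grasp_force': 0.0, 'grip_width': 0.08526327851660813}
```

View pics/a.png

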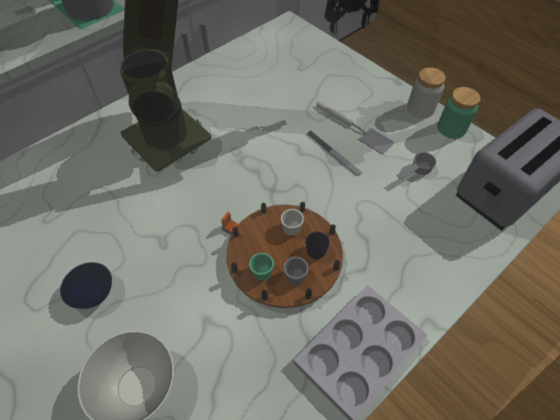

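View pics/b.png

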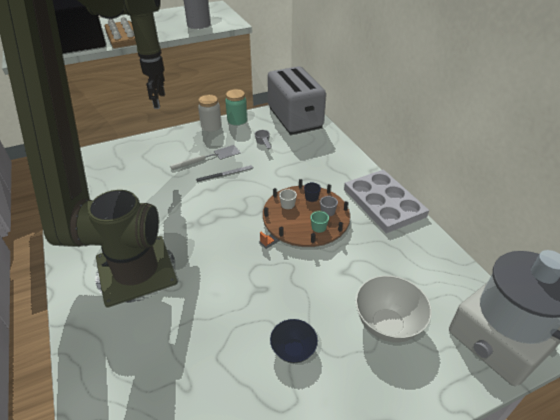

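The scene view shows the tray at about (285,255), the pointer at (228,222), and the mint pot at (262,266). I'll enlarge it.

```bash
python3 - <<'E'
import cv2
i=cv2.imread('pics/a.png')[195:311,212:357]
cv2.imwrite('pics/ac.png',cv2.resize(i,None,fx=5,fy=5,interpolation=cv2.INTER_CUBIC))
E
```

```text
(no output)
```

View pics/ac.png

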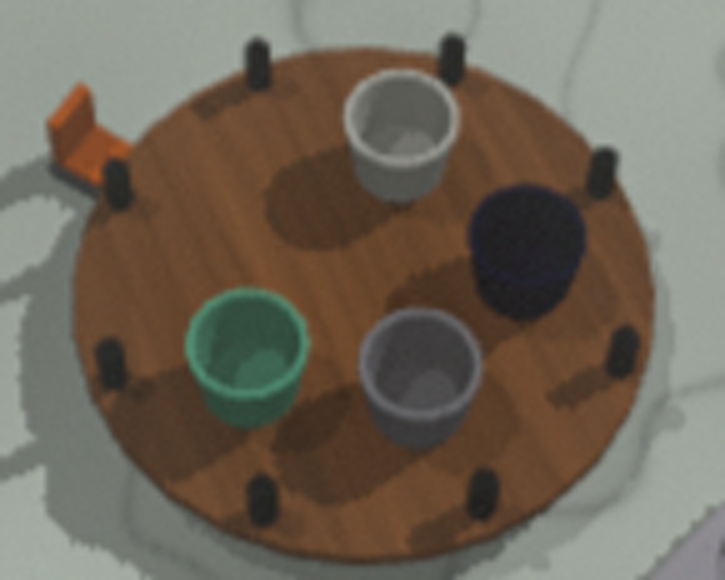

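The crop shows eight peg tops, four pot rims (mint at crop (247,343)) and the fin top from (50,122) to (80,88).

```bash
cat >> h.py <<'E'
def fit(d,pegs):
    P=np.array([ray(d,u,v,.066)[:2] for u,v in pegs])
    A=np.c_[2*P,np.ones(len(P))];s=np.linalg.lstsq(A,(P**2).sum(1),rcond=None)[0]
    c=s[:2];return c,np.sqrt(s[2]+c@c),P
def pol(p,c): v=np.array(p)[:2]-c; return np.hypot(*v).round(4),np.degrees(np.arctan2(v[1],v[0])).round(1)
E
python3 - <<'E'
from h import *
d=dict(np.load('pics/a.png.npz'))
f=lambda u,v:(u/5+212-.4,v/5+195-.4)
c,r,P=fit(d,[f(*p) for p in [(258,45),(452,42),(606,155),(626,333),(485,477),(262,483),(109,346),(116,167)]])
print(c,r)
for p in P:print('peg',p.round(4),pol(p,c))
print('fin',pol(ray(d,*f(66,105),.05),c),pol(ray(d,*f(50,122),.05),c),pol(ray(d,*f(80,88),.05),c))
for n,u in dict(mint=(247,343),white=(401,118),navy=(527,240),steel=(420,363)).items():
    p=ray(d,*f(*u),.079);print(n,p.round(4),pol(p,c))
for n,(u,v) in dict(knife1=(308,132),knife2=(360,173),bowl=(126,380),navyb=(87,285),cup=(424,162),tin=(368,289),tinl=(296,358),base=(165,125)).items():print(n,ray(d,u,v,.01))
s=bot.state();print(R.from_quat(s['tcp_rot']).as_matrix().round(3))
E
```

```text
[ 0.55749952 -0.01286625] 0.13164304136831512
peg [0.4318 0.0278] (np.float64(0.1322), np.float64(162.1))
peg [0.4972 0.1035] (np.float64(0.1311), np.float64(117.4))
peg [0.5984 0.1127] (np.float64(0.1321), np.float64(72.0))
peg [0.6743 0.0479] (np.float64(0.1316), np.float64(27.5))
peg [ 0.6827 -0.0529] (np.float64(0.1314), np.float64(-17.7))
peg [ 0.6175 -0.1301] (np.float64(0.1317), np.float64(-62.9))
peg [ 0.5167 -0.1382] (np.float64(0.1318), np.float64(-108.0))
peg [ 0.441  -0.0733] (np.float64(0.1313), np.float64(-152.6))
fin (np.float64(0.1793), np.float64(-163.6)) (np.float64(0.1807), np.float64(-159.5)) (np.float64(0.1798), np.float64(-167.6))
mint [ 0.5643 -0.0929  0.079 ] (np.float64(0.0803), np.float64(-85.1))
white [0.5202 0.0458 0.079 ] (np.float64(0.0695), np.float64(122.5))
navy [0.6117 0.0429 0.079 ] (np.float64(0.0778), np.float64(45.8))
steel [ 0.6255 -0.0402  0.079 ] (np.float64(0.0733), np.float64(-21.9))
knife1 [0.28760163 0.33249496 0.01      ]
knife2 [0.50438878 0.32981948 0.01      ]
bowl [ 0.55556983 -0.47031398  0.01      ]
navyb [ 0.29795817 -0.42513608  0.01      ]
cup [0.6011394  0.49921687 0.01      ]
tin [0.76022943 0.07539605 0.01      ]
tinl [ 0.76450779 -0.1663149   0.01      ]
base [-0.03359245  0.02170362  0.01      ]
[[-0.912  0.409 -0.001]
 [ 0.409  0.912 -0.002]
 [ 0.    -0.002 -1.   ]]
```

move_arm(moves=[[[-0.045, -0.022, 0], [0, 0, -3], 0], [[-0.09, -0.045, 0], [0, 0, -6], 0], [[-0.135, -0.067, 0], [0, 0, -9], 0], [[-0.18, -0.09, 0], [0, 0, -12], 0], [[-0.22, -0.11, 0], [0, 0, -15], 0]])

```text
t: 0.6
position: [0.3918, 0.3322, 0.231]
tcp_rot: [0.079, 0.997, -0.0, -0.0]
force: [0.8, 0.6, 0.2]
grip_width: 0.0119
grasp_force: 0.0
```

```bash
cat >> h.py <<'E'
C=np.array([.5575,-.0129])
def rows(pts,r=.138,z=.046,off=0):
    "pts: list of (pusher angle deg, radius, z); prints tool-frame rows, tool -x along the clockwise tangent"
    s=bot.state();M=R.from_quat(s['tcp_rot']);p0=s['position']
    print('t',s['t'],'pos',p0.round(4),'polar',pol(p0,C),'F',s['force'].round(1))
    for a,r,z in pts:
        t=np.radians(a);p=np.r_[C+r*np.array([np.cos(t),np.sin(t)]),z]
        h=np.radians(a-90+180); X=np.array([np.cos(h),np.sin(h),0]);Z=np.array([0,0,-1.]);T=R.from_matrix(np.c_[X,np.cross(Z,X),Z])
        print(M.inv().apply(p-p0).round(4).tolist(),np.degrees((M.inv()*T).as_rotvec()).round(1).tolist())
E
python3 -c "
from h import *
rows([(88,.138,.231),(88,.138,.046)])"
```

```text
t 0.6 pos [0.3918 0.3322 0.231 ] polar (np.float64(0.3828), np.float64(115.6)) F [0.8 0.6 0.2]
[-0.2009, -0.1778, 0.0] [-0.0, -0.0, -7.0]
[-0.201, -0.1777, 0.185] [-0.0, -0.0, -7.0]
```

move_arm(moves=[[[-0.03, -0.027, 0], [0, 0, 0], 0], [[-0.065, -0.058, 0], [0, 0, 0], 0], [[-0.1, -0.09, 0], [0, 0, 0], 0], [[-0.135, -0.12, 0], [0, 0, 0], 0], [[-0.168, -0.148, 0], [0, 0, 0], 0]])

```text
t: 1.1
position: [0.5341, 0.1594, 0.2309]
tcp_rot: [0.08, 0.997, -0.0, -0.0]
force: [0.1, 0.8, 0.2]
grip_width: 0.0003
grasp_force: 0.0
```

```bash
python3 -c "
from h import *
rows([(88,.138,.231),(88,.138,.046)])"
```

```text
t 1.1 pos [0.5341 0.1594 0.2309] polar (np.float64(0.1738), np.float64(97.7)) F [0.1 0.8 0.2]
[-0.0333, -0.0294, -0.0001] [-0.0, -0.0, -7.2]
[-0.0334, -0.0293, 0.1849] [-0.0, -0.0, -7.2]
```

move_arm(moves=[[[-0.033, -0.029, 0], [0, 0, 0], 0], [[-0.033, -0.029, 0.03], [0, 0, 0], 0], [[-0.033, -0.029, 0.07], [0, 0, 0], 0], [[-0.033, -0.029, 0.11], [0, 0, 0], 0], [[-0.033, -0.029, 0.12], [0, 0, 0], 0]])

```text
t: 1.6
position: [0.5575, 0.1265, 0.1067]
tcp_rot: [0.08, 0.997, -0.001, -0.005]
force: [-1.1, 0.5, 0.9]
grip_width: 0.0
grasp_force: 0.0
```

```bash
python3 - <<'E'
from h import *
rows([(88,.138,.046)])
a=cap('scene','c.png')
cv2.imwrite('pics/cc.png',cv2.resize(a['pixels'][150:311,202:357,::-1],None,fx=3.7,fy=3.7,interpolation=cv2.INTER_CUBIC))
E
```

```text
t 1.6 pos [0.5575 0.1265 0.1067] polar (np.float64(0.1394), np.float64(90.0)) F [-1.1  0.5  0.9]
[-0.0056, -0.0005, 0.0607] [-0.1, -0.5, -7.2]
```

View pics/cc.png

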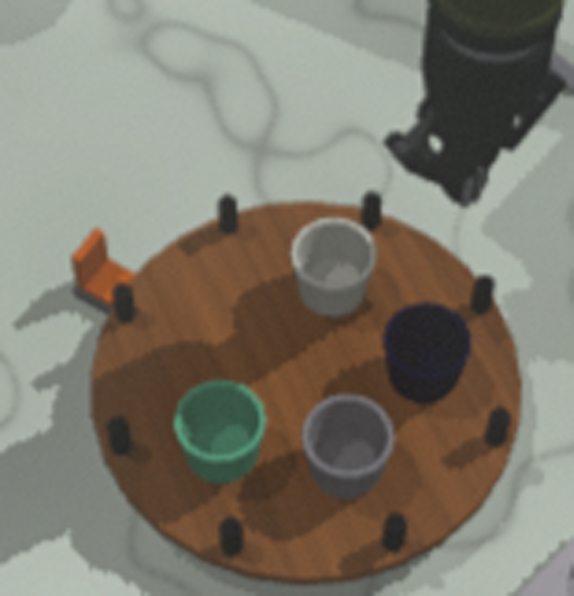

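The tip hangs over the rim between two pegs (crop 465,200), clear of the pots, so I'll descend.

move_arm(moves=[[[0, 0, 0.03], [0, 0, -4], 0], [[0, 0, 0.058], [0, 0, -7], 0], [[0, 0, 0.058], [0, 0, -7], 0]])

```text
t: 1.95
position: [0.5597, 0.1274, 0.0518]
tcp_rot: [0.019, 1.0, -0.0, -0.002]
force: [-0.5, -0.2, 0.4]
grip_width: 0.0001
grasp_force: 0.0
```

```bash
python3 - <<'E'
from h import *
rows([(85,.138,.048),(82,.138,.048),(79,.138,.048),(76,.138,.048),(73,.138,.048)])
E
```

```text
t 1.95 pos [0.5597 0.1274 0.0518] polar (np.float64(0.1403), np.float64(89.1)) F [-0.5 -0.2  0.4]
[-0.0099, -0.0024, 0.0038] [-0.1, -0.3, 2.9]
[-0.0172, -0.003, 0.0037] [-0.1, -0.3, 5.9]
[-0.0243, -0.0039, 0.0037] [-0.1, -0.3, 8.9]
[-0.0314, -0.0052, 0.0037] [-0.1, -0.3, 11.9]
[-0.0385, -0.0068, 0.0036] [-0.1, -0.3, 14.9]
```

move_arm(moves=[[[-0.008, -0.002, 0.001], [0, 0, 3], 0], [[-0.015, -0.003, 0.001], [0, 0, 6], 0], [[-0.022, -0.004, 0.001], [0, 0, 9], 0], [[-0.029, -0.005, 0.001], [0, 0, 12], 0], [[-0.036, -0.007, 0.001], [0, 0, 15], 0]])

```text
t: 2.45
position: [0.5983, 0.1198, 0.0551]
tcp_rot: [0.151, 0.989, 0.001, 0.001]
force: [-0.9, 1.0, -1.0]
grip_width: 0.0001
grasp_force: 0.9
```

```bash
python3 - <<'E'
from h import *
rows([(a,.138,.048) for a in (70,67,64,61,58)])
E
```

```text
t 2.45 pos [0.5983 0.1198 0.0551] polar (np.float64(0.1388), np.float64(72.9)) F [-0.9  1.  -1. ]
[-0.007, -0.001, 0.0071] [0.1, 0.1, 2.6]
[-0.0142, -0.0015, 0.0071] [0.1, 0.1, 5.6]
[-0.0214, -0.0024, 0.0071] [0.1, 0.1, 8.6]
[-0.0285, -0.0037, 0.0072] [0.1, 0.1, 11.6]
[-0.0355, -0.0053, 0.0072] [0.1, 0.1, 14.6]
```

move_arm(moves=[[[-0.007, -0.001, 0.002], [0, 0, 3], 0], [[-0.014, -0.0015, 0.004], [0, 0, 6], 0], [[-0.021, -0.0025, 0.005], [0, 0, 9], 0], [[-0.028, -0.004, 0.005], [0, 0, 12], 0], [[-0.035, -0.0055, 0.005], [0, 0, 15], 0]])

```text
t: 2.95
position: [0.6305, 0.1044, 0.0503]
tcp_rot: [0.279, 0.96, 0.001, 0.001]
force: [-1.4, 2.0, -0.9]
grip_width: -0.0003
grasp_force: 0.8
```

```bash
python3 - <<'E'
from h import *
rows([(a,.138,.048) for a in (55,52,49,46,43)])
b=cap('scene','d.png')
cv2.imwrite('pics/dc.png',cv2.resize(b['pixels'][150:311,202:377,::-1],None,fx=3.7,fy=3.7,interpolation=cv2.INTER_CUBIC))
E
```

```text
t 2.95 pos [0.6305 0.1044 0.0503] polar (np.float64(0.1382), np.float64(58.1)) F [-1.4  2.  -0.9]
[-0.0075, -0.0003, 0.0023] [0.2, 0.1, 2.6]
[-0.0147, -0.0008, 0.0023] [0.2, 0.1, 5.6]
[-0.0218, -0.0017, 0.0023] [0.2, 0.1, 8.6]
[-0.0289, -0.003, 0.0023] [0.2, 0.1, 11.6]
[-0.036, -0.0046, 0.0024] [0.2, 0.1, 14.6]
```

View pics/dc.png

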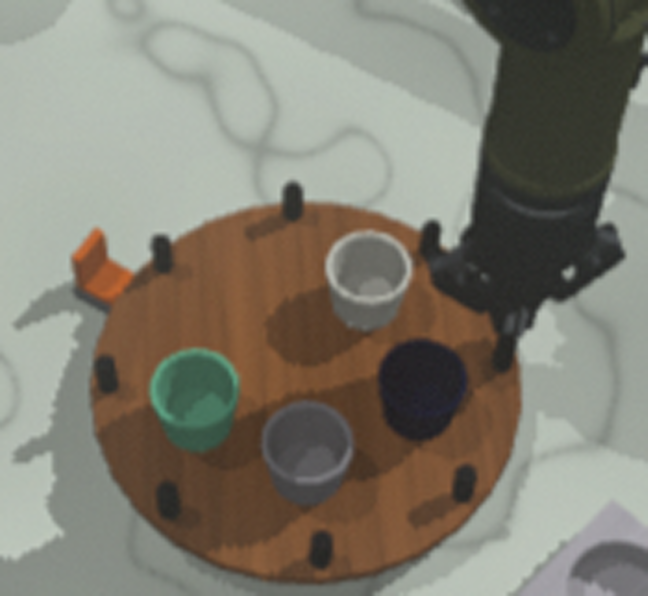

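It works: the fingertip pushes the peg at crop (505,340), the tray has turned about 22° clockwise, and the pots ride along. I'll carry on.

move_arm(moves=[[[-0.0075, -0.0005, 0.001], [0, 0, 3], 0], [[-0.0145, -0.001, 0.002], [0, 0, 6], 0], [[-0.022, -0.002, 0.002], [0, 0, 9], 0], [[-0.029, -0.003, 0.002], [0, 0, 12], 0], [[-0.036, -0.0045, 0.002], [0, 0, 15], 0]])

```text
t: 3.5
position: [0.658, 0.0811, 0.0478]
tcp_rot: [0.401, 0.916, 0.001, 0.001]
force: [-1.1, 1.6, 0.6]
grip_width: -0.0004
grasp_force: 0.7
```

```bash
python3 - <<'E'
from h import *
rows([(a,.138,.048) for a in (40,37,34,31,28)])
E
```

```text
t 3.5 pos [0.658  0.0811 0.0478] polar (np.float64(0.1376), np.float64(43.1)) F [-1.1  1.6  0.6]
[-0.0074, 0.0002, -0.0002] [0.1, 0.1, 2.7]
[-0.0146, -0.0003, -0.0002] [0.1, 0.1, 5.7]
[-0.0218, -0.0012, -0.0002] [0.1, 0.0, 8.7]
[-0.0289, -0.0025, -0.0002] [0.1, 0.0, 11.7]
[-0.036, -0.0041, -0.0002] [0.1, 0.0, 14.7]
```

move_arm(moves=[[[-0.0075, 0, 0], [0, 0, 3], 0], [[-0.0145, -0.0005, 0], [0, 0, 6], 0], [[-0.022, -0.001, 0], [0, 0, 9], 0], [[-0.029, -0.0025, 0], [0, 0, 12], 0], [[-0.036, -0.004, 0], [0, 0, 15], 0]])

```text
t: 4.0
position: [0.6797, 0.052, 0.0479]
tcp_rot: [0.517, 0.856, 0.001, 0.001]
force: [-0.1, 1.4, -0.5]
grip_width: -0.0002
grasp_force: 0.7
```

```bash
python3 - <<'E'
from h import *
rows([(a,.138,.048) for a in (25,22,19,16,13)])
E
```

```text
t 4.0 pos [0.6797 0.052  0.0479] polar (np.float64(0.1384), np.float64(28.0)) F [-0.1  1.4 -0.5]
[-0.0072, -0.0005, -0.0001] [0.2, 0.0, 2.7]
[-0.0144, -0.001, -0.0001] [0.2, 0.0, 5.7]
[-0.0215, -0.002, -0.0001] [0.2, 0.0, 8.7]
[-0.0286, -0.0032, -0.0001] [0.2, 0.0, 11.7]
[-0.0357, -0.0049, -0.0001] [0.2, 0.0, 14.7]
```

move_arm(moves=[[[-0.007, -0.0005, 0], [0, 0, 3], 0], [[-0.0145, -0.001, 0], [0, 0, 6], 0], [[-0.0215, -0.002, 0], [0, 0, 9], 0], [[-0.0285, -0.003, 0], [0, 0, 12], 0], [[-0.036, -0.005, 0], [0, 0, 15], 0]])

```text
t: 4.5
position: [0.6926, 0.0178, 0.048]
tcp_rot: [0.624, 0.781, 0.001, 0.001]
force: [-0.0, 1.8, -1.1]
grip_width: -0.0
grasp_force: 0.7
```

```bash
python3 - <<'E'
from h import *
rows([(a,.138,.048) for a in (10,7,4,2,1)])
b=cap('scene','e.png')
cv2.imwrite('pics/ec.png',cv2.resize(b['pixels'][195:311,212:357,::-1],None,fx=5,fy=5,interpolation=cv2.INTER_CUBIC))
E
```

```text
t 4.5 pos [0.6926 0.0178 0.048 ] polar (np.float64(0.1385), np.float64(12.8)) F [-0.   1.8 -1.1]
[-0.0068, -0.0007, 0.0] [0.2, -0.0, 2.7]
[-0.014, -0.0012, 0.0] [0.2, -0.0, 5.7]
[-0.0211, -0.0021, 0.0] [0.2, -0.0, 8.7]
[-0.0259, -0.0029, -0.0] [0.2, -0.0, 10.7]
[-0.0283, -0.0034, -0.0] [0.2, -0.0, 11.7]
```

View pics/ec.png

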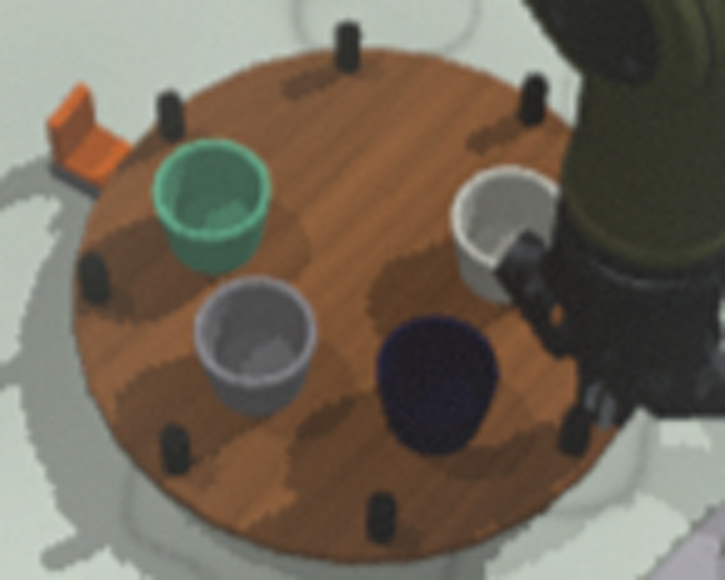

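Mint rim is now at crop (212,190), with peg tops at (172,98), (348,29), (535,82), (91,262), (175,433) and (382,500).

```bash
python3 - <<'E'
from h import *
d=dict(np.load('pics/e.png.npz'))
f=lambda u,v:(u/5+212-.4,v/5+195-.4)
for p in [(172,98),(348,29),(535,82),(91,262),(175,433),(382,500)]: print(pol(ray(d,*f(*p),.066),C))
for n,u in dict(mint=(212,190),steel=(255,328),navy=(437,367)).items(): print(n,pol(ray(d,*f(*u),.079),C))
# pointer axis via block edges: fin inner/outer top and flat sides
for u in [(50,122),(80,88),(66,105)]: print(pol(ray(d,*f(*u),.05),C))
E
```

```text
(np.float64(0.1306), np.float64(-174.2))
(np.float64(0.1311), np.float64(141.3))
(np.float64(0.1312), np.float64(96.1))
(np.float64(0.1321), np.float64(-128.5))
(np.float64(0.1316), np.float64(-83.7))
(np.float64(0.1313), np.float64(-38.8))
mint (np.float64(0.0779), np.float64(-150.6))
steel (np.float64(0.0722), np.float64(-87.3))
navy (np.float64(0.0782), np.float64(-17.0))
(np.float64(0.1806), np.float64(-159.6))
(np.float64(0.1798), np.float64(-167.6))
(np.float64(0.1793), np.float64(-163.6))
```

move_arm(moves=[[[-0.007, -0.0005, 0], [0, 0, 3], 0], [[-0.014, -0.001, 0], [0, 0, 6], 0], [[-0.021, -0.002, 0], [0, 0, 9], 0], [[-0.0265, -0.003, 0], [0, 0, 11], 0], [[-0.03, -0.004, 0], [0, 0, 12], 0]])

```text
t: 5.05
position: [0.6946, -0.013, 0.0469]
tcp_rot: [0.702, 0.712, 0.001, 0.001]
force: [0.4, 1.5, 1.1]
grip_width: 0.0002
grasp_force: 0.7
```

```bash
python3 - <<'E'
from h import *
rows([(0,.138,.048)])
b=cap('scene','f.png')
cv2.imwrite('pics/fc.png',cv2.resize(b['pixels'][195:311,212:357,::-1],None,fx=5,fy=5,interpolation=cv2.INTER_CUBIC))
E
```

```text
t 5.05 pos [ 0.6946 -0.013   0.0469] polar (np.float64(0.1371), np.float64(-0.0)) F [0.4 1.5 1.1]
[0.0001, 0.0009, -0.0011] [0.1, 0.0, 0.8]
```

View pics/fc.png

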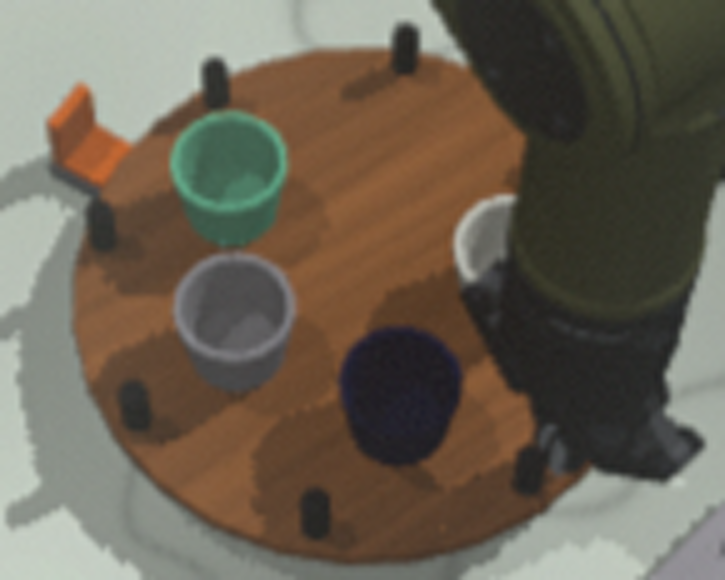

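Mint rim is at crop (229,162) and looks in line with the pointer.

```bash
python3 - <<'E'
from h import *
d=dict(np.load('pics/f.png.npz'))
f=lambda u,v:(u/5+212-.4,v/5+195-.4)
for p in [(215,66),(405,31),(97,209),(134,389),(316,496)]: print(pol(ray(d,*f(*p),.066),C))
print(pol(ray(d,*f(229,162),.079),C))
# second estimate of mint by colour mask centroid in scene, before & now, and side cam
for n,v in [('side','g.png')]:
    s=cap(n,v)
im=s['pixels'].astype(int);o=im[:,:,0]-im[:,:,2];g=im[:,:,1]-im[:,:,0]
def cen(m,box):
    w=np.zeros_like(m);w[box[0]:box[1],box[2]:box[3]]=m[box[0]:box[1],box[2]:box[3]];n,l,st,c=cv2.connectedComponentsWithStats(w.astype('uint8'));k=1+np.argmax(st[1:,4]);return c[k],st[k]
print(cen(g>30,(180,260,240,370)),cen((o>80),(220,260,245,290)))
cv2.imwrite('pics/gc.png',cv2.resize(s['pixels'][170:260,245:365,::-1],None,fx=6,fy=6,interpolation=cv2.INTER_CUBIC))
E
```

```text
(np.float64(0.1314), np.float64(173.1))
(np.float64(0.1315), np.float64(128.4))
(np.float64(0.1326), np.float64(-141.5))
(np.float64(0.1316), np.float64(-96.8))
(np.float64(0.1312), np.float64(-51.9))
(np.float64(0.0777), np.float64(-163.8))
(array([287.26714801, 216.14079422]), array([279, 207,  18,  20, 277], dtype=int32)) (array([266.9122807 , 237.71929825]), array([260, 232,  14,  12,  57], dtype=int32))
```

View pics/gc.png

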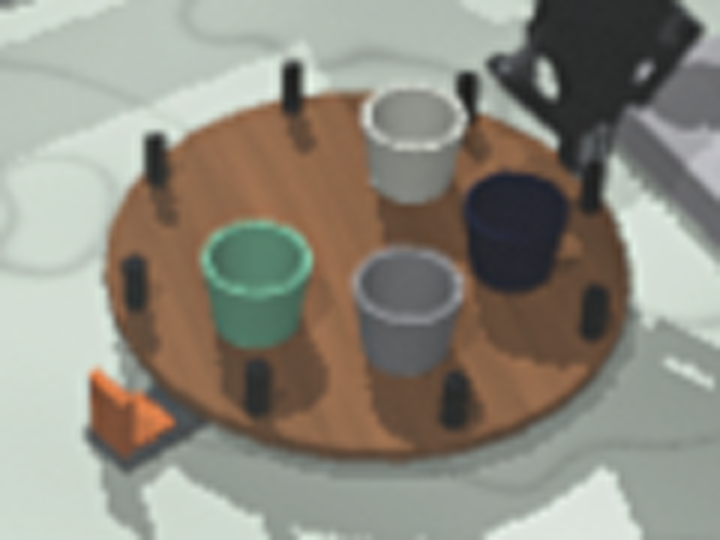

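The side view agrees: mint rim (257,258), fin top (92,372) to (133,410). I'll do a quick numeric cross-check before letting go.

```bash
python3 - <<'E'
from h import *
d=dict(np.load('pics/g.png.npz'))
f=lambda u,v:(u/6+245-.4,v/6+170-.4)
c,r,P=fit(d,[f(*p) for p in [(156,140),(293,67),(468,78),(591,168),(595,292),(456,380),(258,366),(135,262)]])
print(c,r,[pol(p,c)[1] for p in P],'mint',pol(ray(d,*f(257,258),.079),c),'fin',[pol(ray(d,*f(*u),.05),c) for u in [(95,372),(133,408),(114,390)]])
E
```

```text
[ 0.55999042 -0.0159137 ] 0.13111947291889903 [np.float64(127.7), np.float64(82.3), np.float64(37.4), np.float64(-7.6), np.float64(-52.3), np.float64(-97.1), np.float64(-142.0), np.float64(172.8)] mint (np.float64(0.0782), np.float64(-165.1)) fin [(np.float64(0.1783), np.float64(-168.4)), (np.float64(0.18), np.float64(-158.0)), (np.float64(0.1784), np.float64(-163.2))]
```

move_arm(moves=[[[0.008, 0, 0], [0, 0, 0], 0], [[0.016, 0, 0], [0, 0, 0], 0], [[0.018, 0, -0.02], [0, 0, 0], 0], [[0.018, 0, -0.06], [0, 0, 0], 0], [[0.018, 0, -0.1], [0, 0, 0], 0]])

```text
t: 5.65
position: [0.6921, 0.0065, 0.1449]
tcp_rot: [0.701, 0.713, -0.001, -0.001]
force: [1.4, -1.2, 0.2]
grip_width: -0.0001
grasp_force: 0.0
```

move_arm(moves=[[[0, 0, -0.04], [0, 0, 0], 0], [[0, 0, -0.08], [0, 0, 0], 0], [[0, 0, -0.1], [0, 0, 0], 0], [[0, 0, -0.1], [0, 0, 0], 0]])

```text
t: 6.05
position: [0.6955, 0.0061, 0.25]
tcp_rot: [0.701, 0.713, 0.003, 0.003]
force: [-0.3, 0.8, 0.1]
grip_width: -0.0002
grasp_force: 0.0
```

```bash
python3 - <<'E'
from h import *
s=cap('side','i.png')
cv2.imwrite('pics/ic.png',cv2.resize(s['pixels'][170:260,245:365,::-1],None,fx=6,fy=6,interpolation=cv2.INTER_CUBIC))
E
```

```text
(no output)
```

View pics/ic.png

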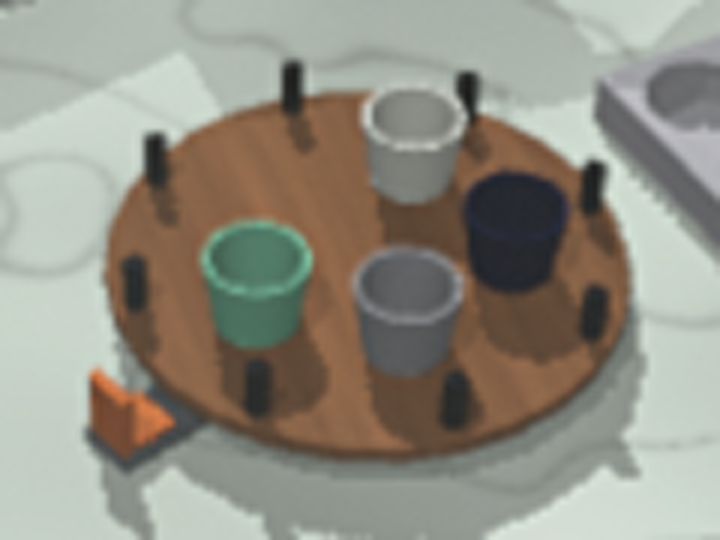

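Nothing moved when the arm left: mint rim is still at (257,258), all four pots are standing and the arm is clear. Handing in.

```bash
python3 -c "
from cell import bot
print(bot.sign_off())"
```

```text
the job is handed in; nothing more can be done
None
```

The tray is turned about 79° clockwise and handed in at about 6 s; the mint pot is at the front, within about 2° of the pointer in both camera views, and all four pots are still standing.

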